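Turn the glaze carousel to the amber jar

ROBOT

A 6-joint arm with a two-finger parallel gripper is mounted at the origin on the work surface; the furniture and walls round the work are solid. World frame = base frame: x ahead of the robot, y to its left, z up, the work surface at z = 0. Lengths are in m, angles in rad, forces in N, time in s.
With the tool pointing down it reaches from about 0.25 to 0.775 m from the base axis. Payload 4 kg.
Tool frame: the origin (TCP) lies midway between the tips of the shut fingers; the grasp point (between the pads) lies grip_point_offset behind it (grip_point_offset is the distance from the TCP to the grasp point, in m); z points along the fingers, y is the line along which they close (so a half turn about z gives the same grasp; the last joint's range is limited). The gripper opens to 94 mm and grips with 3 to 60 N. Pads are 16 mm wide; open, the fingers measure 119 mm over their backs; the gripper's body (75 mm by 177 mm) begins 78 mm behind the grasp point.
Start: joints at [1.179, 0.087, 1.371, -0, 1.684, -0.103], TCP at [0.157, 0.527, 0.179] pointing down, gripper open.
Joint ranges: [-3.1, 3.1], [-0.76, 2.03], [0.27, 2.55], [-1.08, 4.22], [0.17, 2.65], [-2.57, 2.57]. Speed limits (rad/s): [2.79, 2.79, 3.14, 3.14, 3.14, 3.14].

INTERFACE

Orientations are given as [roll, pitch, yaw] about the fixed x, y, z axes, in that order (R = Rz(yaw) Ry(pitch) Rx(roll)).
In Python, from bench import * gives the robot as it stands. The module is installed in compiled form; this text tells all that it offers.
- The arm moves only by the tool apply_moves, never from a script. Its argument "commands" is a list of rows, each a list of 7 numbers: the turn, a rotation vector about the world's x, y, z in rad, then the shift along the world's x, y, z in m, then the opening in per cent of the stroke, from 0 (shut) to 100 (fully open). In form: [[ax, ay, az, x, y, z, jaw], ...]. A call has exactly 5 rows; each row is the pose to reach, as a shift and turn from the pose commanded when the call began; what a row does not reach only later rows make up. A row lasts 1/10 s, in which the tool goes at most 50 mm and 8.59 degrees, less where a joint would pass 70% of its speed; a pose out of reach is approached as far as the arm can. A call with a gripper value outside its range is refused whole. The fingers move at their own pace and stop on an object; the grip force is fixed at half the most. Time passes only in rows, so rows that repeat a pose let the fingers close, or fill a call up. It gives the time, the measured TCP pose, the force, the opening and the grip force at its end, in the units of the state.
- get_obs(): the state, without advancing time (a new reading comes with each control period).
- snapshot(name): name is "scene" or "top" or "wrist"; returns a dict with "pixels" (384x512x3 uint8, red, green, blue), "vertical_fov" (degrees; the focal length in pixels is half the picture's height over the tangent of half this angle, whatever the lens; pixels are square), "cx", "cy" (the principal point, pixels), "rvec" (rotation vector, rad) and "tvec" (3), from world to camera coordinates, as OpenCV has them. Camera axes: x right, y down, z forward; pixel columns grow to the right and rows downward; lengths in m; the calibration is good to about 2 mm. A picture is of the moment at which its call begins. There is no depth.
- close_job(): hands the job in; it is judged then, once.
Trained networks look in the newest picture that a camera, given by its name, has taken for a name from the list of things; names that differ only in an ending like _2 or _b are one class to them, and where a whole thing is asked for, a point or a joint stands for the part that bears it (a point fixed in the world has none). Each returns a list of dicts, best first, with "score" (0 to 1); they miss things now and then, are a little off and sometimes report something else, mostly with a low value. They report only what shows in the picture. A call takes as long as a camera call. They do not tell look-alikes from the thing itself.
- masks_of(camera, query): "mask" (384x512 bool, what is visible of it) and "extent" ([left, top, right, bottom] in pixels, round what is visible of it).
- place_of(camera, query): "pixel" ([column, row] in pixels: a listed point, or the origin of a listed thing).
The state is a dict: "time": time; "joint_positions": joint angles; "qvel": joint speeds; "joint_torque": joint torques, N m; "tool_pos": TCP position; "ee_rot": TCP orientation; "wrist_force": force on the tool from outside, world axes, zero at the start; "wrist_torque": the same for the moment, N m; "width": finger opening in m; "finger_force": force on a finger pad.
Only numpy, scipy, OpenCV 4.12 (cv2) and the standard library are available. Lean on these libraries where they do the work, as an engineer would, in place of code of your own. Each camera call takes 0.05 s, during which the arm holds its last target. There are 200 camera calls.

TASK

The glaze carousel carries three jars: push it round by its rim, against the wooden pegs there, until the amber (ochre) jar stands right at the red arrow, and leave it at rest. Do not touch, lift or take out any jar, and leave the other things on the table where they are.

Things in the scene. Friction and masses are not known exactly. Their poses are not given: they have to be found in the camera images.
- carousel_base: fixed dark steel foot of the carousel, 11 mm high; origin on the turning axis at table height, z up. A flat tongue, 50 mm wide and 8 mm high, runs out from under the disc along the foot's own -x axis and carries the red arrow. The foot does not move in a run, but in each run it stands elsewhere and is turned by up to 0.5 rad
- arrow (a point): tip of the flat red arrow (30 mm long, 40 mm wide, top 11.5 mm above the table), which points at the axis from just outside the disc's rim; the tip lies 167 mm from the turning axis. The amber jar shall stand on the straight line from the axis to this point
- carousel_disc: round plywood disc, 320 mm across, 14 mm thick, that turns about its upright axis either way without stops; origin on the axis in its upper face, 26 mm above the table; x and y turn with it. It stays where it is left (about 1 N at a peg turns it) and hardly coasts. Three dark rings (65 mm across, 10 mm high), centres 76 mm from the axis at 60, 180, 300 degrees from its x axis, hold the jars
- peg (a point): top centre of one of six equal upright pegs of wood (14 mm across, 34 mm tall, tops 60 mm above the table) fixed along the disc's rim, centres 145 mm from the axis at 0, 60, 120, 180, 240 and 300 degrees from the disc's x axis; this is the one at 0 degrees. They are there to be pushed sideways with a fingertip
- jar_amber: amber-yellow (ochre) glaze jar with black lid, 53 mm in diameter, 62 mm high, loose in one of the three rings (which one varies); origin at the centre of its underside, which rests on the disc 26 mm above the table
- jar_white: white glaze jar with black lid, 53 mm in diameter, 62 mm high, loose in another ring; origin at the centre of its underside
- jar_green: green glaze jar with white lid, 49 mm in diameter, 56 mm high, loose in another ring; origin at the centre of its underside
- timer: bystander: white clockwork timer with orange dial, 64 mm in diameter, 42 mm high; origin at the centre of its underside
- cup_purple: bystander: purple plastic cup, 84 mm in diameter, 112 mm high; origin at the centre of its underside
- stamp: bystander: wooden stamp, 30 x 30 x 56 mm, upright; origin at the centre of its underside
- drain_ring: bystander: white plastic drain flange, 72 mm in diameter, 16 mm high; origin at the centre of its underside
- rubber_kidney: bystander: flat red rubber kidney, 44 x 85 x 8 mm; origin at the centre of its underside
Not all that is in view belongs to the job. Leave any blue or pink look-alike of the jar_amber alone. What is shaped like the jar_white but purple is not meant.

How it is judged:
On the way:
1. the robot pushes the carousel's disc or its pegs (contact force between any of the fingers, the arm and carousel_disc above 0.15 N), for 0.05 s.
At the end, for the whole second after the job is handed in: The amber jar's centre is within 13 mm (about 10 degrees of turn) of the line from the turning axis to the red arrow, on the arrow's side; all three jars stand upright (within 0.1 rad) in their rings on the disc, and the disc is at rest (under 0.05 rad/s) (x of jar_amber in the frame of carousel_base below -0.05 m and y of jar_amber in the frame of carousel_base between -0.013 and 0.013 m and angular speed of carousel_disc below 0.05 rad/s and height (world z) of each of jar_amber, jar_white, jar_green below 0.032 m and angle between each of jar_amber, jar_white, jar_green's own z axis and vertical below 0.1 rad and horizontal distance between jar_amber and carousel_disc between 0.064 and 0.088 m and horizontal distance between jar_white and carousel_disc between 0.064 and 0.088 m and horizontal distance between jar_green and carousel_disc between 0.064 and 0.088 m); the robot touches nothing.
It fails at once if a jar is touched by the robot (over 0.5 N) (contact force between any of the fingers, the arm and jar_amber above 0.5 N or contact force between any of the fingers, the arm and jar_white above 0.5 N or contact force between any of the fingers, the arm and jar_green above 0.5 N).
It fails at once if a jar is lifted out of its ring (over 12 mm) or tipped (over 0.35 rad) (height (world z) of any of jar_amber, jar_white, jar_green above 0.038 m or angle between any of jar_amber, jar_white, jar_green's own z axis and vertical above 0.35 rad).
It fails at once if another thing on the table is moved by more than 25 mm (distance of any of timer, cup_purple, stamp, drain_ring, rubber_kidney from where it was at the start of the episode above 0.025 m).
It also fails if it takes over 67 s, if anything falls off the work surface, if the arm or the gripper's body presses on something with over 40 N, if the wrist force passes 120 N, or if a joint passes its speed limit or range.

## Working session

There is one attempt and no reset: what is moved stays moved. The work goes in short steps, Python scripts to look and compute and a tool call to move; the robot and the scene stay as the last step left them, time stands still between calls to the robot, and variables do not carry over. Pictures are saved under pics/ and viewed, at most 10 in all, crops included, and the job is handed in when it is done.

Besides the shell and the picture viewer there is one more tool, called after "Emit:" in YAML: its name, and indented under it one key for each argument. apply_moves: Moves the arm, as the interface text tells. Its arguments: {"type":"object","properties":{"commands":{"type":"array"}},"required":["commands"]}

```bash
mkdir -p pics; cat > h.py <<'E'
from bench import *
import numpy as np, cv2
def ray(s,p):
    f=192/np.tan(np.radians(s["vertical_fov"]/2)); R=cv2.Rodrigues(np.array(s["rvec"],float))[0]
    c=-R.T@np.array(s["tvec"]); d=R.T@np.array([(p[0]-s["cx"])/f,(p[1]-s["cy"])/f,1]); return c,d
def atz(s,p,z):
    c,d=ray(s,p); return (c+d*(z-c[2])/d[2])[:2]
def proj(s,P):
    f=192/np.tan(np.radians(s["vertical_fov"]/2)); R=cv2.Rodrigues(np.array(s["rvec"],float))[0]
    q=R@np.array(P)+np.array(s["tvec"]); return np.array([s["cx"]+f*q[0]/q[2],s["cy"]+f*q[1]/q[2]])
def save(s,n): cv2.imwrite(n,cv2.cvtColor(s["pixels"],cv2.COLOR_RGB2BGR))
E
python3 - <<'E'
from h import *
Z={"carousel_base":0,"arrow":.0115,"carousel_disc":.026,"peg":.06,"jar_amber":.026,"jar_white":.026,"jar_green":.026,"timer":0,"cup_purple":0,"stamp":0,"drain_ring":0,"rubber_kidney":0}
ims=[]
for cam in("top","scene"):
    s=snapshot(cam); ims.append(s["pixels"]); print(cam,ray(s,(256,192)))
    save(s,f"pics/{cam}0.png")
    for n,z in Z.items():
        for r in place_of(cam,n)[:3]: print(n,round(r["score"],2),np.round(r["pixel"],0),atz(s,r["pixel"],z).round(3))
o=get_obs();print(o["tool_pos"],o["ee_rot"],o["time"],o["width"])
E
```

```text
top (array([ 0.34100973, -0.00208669,  1.28002774]), array([ 0.12061842, -0.00690235, -0.99273781]))
carousel_base 0.35 [246. 174.] [0.552 0.022]
arrow 0.62 [277. 208.] [ 0.447 -0.075]
carousel_disc 0.81 [256. 155.] [ 0.61 -0.01]
peg 0.81 [207. 153.] [0.606 0.138]
jar_amber 0.7 [379. 158.] [ 0.604 -0.391]
jar_amber 0.69 [249. 177.] [0.539 0.011]
jar_amber 0.68 [165. 177.] [0.536 0.267]
jar_white 0.58 [361. 184.] [ 0.522 -0.334]
jar_green 0.77 [244. 136.] [0.666 0.029]
timer 0.86 [136. 185.] [0.513 0.363]
cup_purple 0.61 [377. 155.] [ 0.62  -0.393]
cup_purple 0.54 [247. 175.] [0.549 0.018]
stamp 0.49 [159. 234.] [0.362 0.283]
drain_ring 0.67 [374. 223.] [ 0.405 -0.38 ]
rubber_kidney 0.67 [256. 155.] [ 0.615 -0.008]
rubber_kidney 0.64 [328. 249.] [ 0.323 -0.233]
scene (array([-0.39906075, -0.55124578,  0.7406184 ]), array([ 0.72812978,  0.41444863, -0.54601923]))
carousel_base 0.73 [365. 221.] [ 0.618 -0.404]
arrow 0.74 [258. 214.] [ 0.457 -0.075]
carousel_disc 0.74 [256. 214.] [ 0.435 -0.075]
carousel_disc 0.62 [266. 188.] [ 0.597 -0.03 ]
peg 0.68 [228. 171.] [0.584 0.134]
jar_amber 0.7 [150. 193.] [0.348 0.329]
jar_amber 0.67 [245. 193.] [0.53  0.023]
jar_amber 0.52 [195. 181.] [0.502 0.236]
jar_white 0.89 [337. 228.] [ 0.499 -0.342]
jar_white 0.77 [278. 194.] [ 0.582 -0.088]
jar_green 0.59 [264. 174.] [0.686 0.031]
timer 0.64 [168. 178.] [0.5   0.381]
cup_purple 0.79 [362. 224.] [ 0.6   -0.399]
stamp 0.69 [165. 199.] [0.373 0.282]
drain_ring 0.69 [334. 256.] [ 0.397 -0.371]
rubber_kidney 0.69 [284. 255.] [ 0.326 -0.237]
[0.1566567  0.5272493  0.17880316] [3.14148074e+00 1.20329530e-05 2.85278834e+00] 1.3 0.09389165485542869
```

View pics/top0.png

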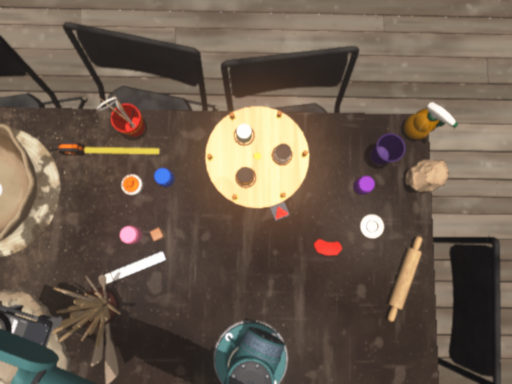

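View pics/scene0.png

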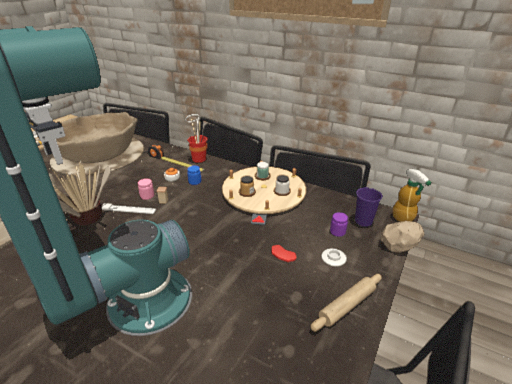

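The top view shows the disc centred near (257,155), with six pegs on its rim and the amber jar at about (247,176). The arrow is at (279,210). The scene view agrees, with the amber jar at (247,187). Next I'll refine the disc centre, peg angles and arrow.

```bash
cat >> h.py <<'E'
def measure(s,c=None,dbg=True):
    im=s["pixels"]; hsv=cv2.cvtColor(im,cv2.COLOR_RGB2HSV)
    m=((hsv[...,0]>12)&(hsv[...,0]<32)&(hsv[...,1]>50)&(hsv[...,2]>150)).astype(np.uint8)
    n,l,st,ce=cv2.connectedComponentsWithStats(m); k=1+np.argmax(st[1:,4])
    cn=max(cv2.findContours((l==k).astype(np.uint8),0,1)[0],key=cv2.contourArea)
    h=cv2.convexHull(cn)[:,0]; W=np.array([atz(s,p,.026) for p in h])
    A=np.c_[2*W,np.ones(len(W))]; x=np.linalg.lstsq(A,(W**2).sum(1),rcond=None)[0]
    return x[:2],np.sqrt(x[2]+x[:2]@x[:2])
E
python3 - <<'E'
from h import *
o=get_obs()
s=snapshot("top"); print(proj(s,o["tool_pos"]))
c,r=measure(s); print("disc",c,r)
hsv=cv2.cvtColor(s["pixels"],cv2.COLOR_RGB2HSV)
a=(((hsv[...,0]<8)|(hsv[...,0]>172))&(hsv[...,1]>130)&(hsv[...,2]>90)).astype(np.uint8)
n,l,st,ce=cv2.connectedComponentsWithStats(a)
for k in range(1,n):
    if st[k,4]>15:
        p=atz(s,ce[k],.0115); d=p-c; print("red",ce[k].round(1),st[k,4],p,np.degrees(np.arctan2(d[1],d[0])),np.hypot(*d))
r=place_of("top","arrow")[0]; d=atz(s,r["pixel"],.0115)-c; print("tip",np.degrees(np.arctan2(d[1],d[0])),np.hypot(*d))
for n,z in(("peg",.06),("jar_amber",.026),("jar_green",.026),("jar_white",.026)):
    for r in place_of("top",n)[:6]:
        p=atz(s,r["pixel"],z);d=p-c; print(n,r["score"],p,np.degrees(np.arctan2(d[1],d[0])),np.hypot(*d))
t=[proj(s,[*(c+.145*np.array([np.cos(np.radians(q)),np.sin(np.radians(q))])),.06]) for q in range(30,390,60)]
print(np.round(t))
im=cv2.resize(s["pixels"][95:225,195:320],None,fx=4.5,fy=4.5,interpolation=2)
for p in t: cv2.circle(im,tuple(int(v) for v in ((p-[195,95]+.5)*4.5)),3,(0,0,255),1)
cv2.imwrite("pics/crop.png",im[...,::-1])
w=snapshot("scene"); print(proj(w,o["tool_pos"]))
E
```

```text
[ 44.59487189 312.30517866]
disc [ 0.6387511  -0.03706678] 0.18910397380511068
red [126.1 118.8] 607 [0.72031002 0.39918277] 79.41052701274685 0.4438079793791817
red [138.9 130.9] 52 [0.68204147 0.3575126 ] 83.73896549785061 0.3969470281178067
red [280.4 212.8] 90 [ 0.4320657  -0.08658543] -166.52676899519153 0.2125345900429458
red [327.3 247.1] 396 [ 0.32924972 -0.23023528] -148.03055417527958 0.36483581397400355
tip -169.27589521306592 0.19314701028597323
peg 0.77 [0.59632624 0.12943282] 104.29503719497713 0.17181963038815523
jar_amber 0.84 [0.35977968 0.36042008] 125.06264062688602 0.4856138931609861
jar_amber 0.73 [0.54531066 0.02512658] 146.35251844443647 0.11224583704064477
jar_amber 0.62 [0.53150142 0.26016148] 109.84110112603057 0.31598596613356594
jar_green 0.7 [0.67531298 0.02609169] 59.93382538159505 0.07297782948003555
jar_white 0.85 [ 0.60647604 -0.09106079] -120.86897779457239 0.06290495036292999
jar_white 0.72 [ 0.52641949 -0.32377813] -111.39491594502178 0.3079314713313409
[[242. 102.]
 [217. 142.]
 [241. 184.]
 [289. 185.]
 [313. 144.]
 [290. 103.]]
[ 56.73880056 165.34007203]
```

View pics/crop.png

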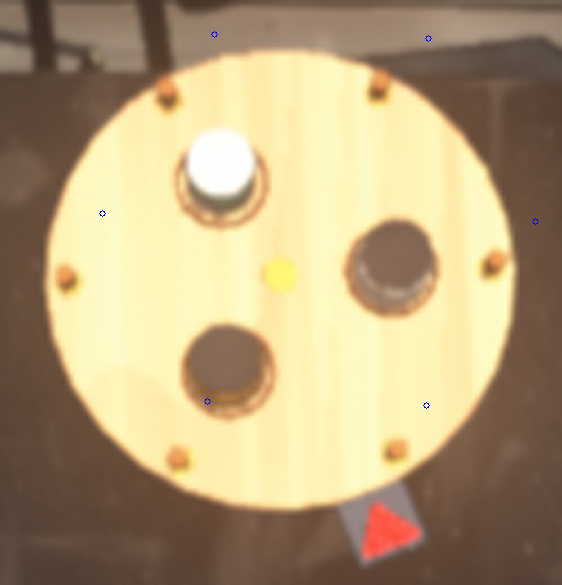

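The crop shows the colour mask leaked into the background, but the pegs, amber jar and arrow tip are clear. I'll fit the peg pixels directly.

```bash
python3 - <<'E'
from h import *
from scipy.optimize import least_squares
s=snapshot("top")
T=lambda p:np.array(p)/4.5+[195,95]-.4
P=np.array([atz(s,T(p),.058) for p in [(396,451),(494,264),(380,88),(167,95),(67,279),(179,460)]])
u=lambda a:np.array([np.cos(a),np.sin(a)])
f=least_squares(lambda v:np.concatenate([v[:2]+v[2]*u(v[3]+k*np.pi/3)-P[k] for k in range(6)]),[.607,-.01,.145,3.6])
c=f.x[:2]; print(f.x,np.degrees(f.x[3]),f.fun.round(4))
print("hub",atz(s,T((281,275)),.026))
for n,p,z in(("tip",(377,501),.0115),("base L",(363,563),.0115),("base R",(424,535),.0115),("amberlid",(227,358),.088),("ring",(228,373),.034)):
    q=atz(s,T(p),z);d=q-c;print(n,q,np.degrees(np.arctan2(d[1],d[0]))%360,np.hypot(*d))
w=snapshot("scene")
im=cv2.resize(w["pixels"][155:230,210:320],None,fx=7,fy=7,interpolation=2)
pts=[[*(c+.145*u(f.x[3]+k*np.pi/3)),.06] for k in range(6)]+[[*atz(s,T((377,501)),.0115),.0115],[*c,.026]]
for p in pts: cv2.circle(im,tuple(int(v) for v in ((proj(w,p)-[210,155]+.5)*7)),4,(0,0,255),1)
cv2.imwrite("pics/crop2.png",im[...,::-1])
E
```

```text
[ 0.60181035 -0.01202602  0.14299922  3.7171299 ] 212.97585526245322 [-0.0003 -0.0001  0.0001 -0.0001 -0.0001  0.0005  0.     -0.0005  0.0001
  0.0006  0.0003 -0.0004]
hub [ 0.60609983 -0.01249627]
tip [ 0.45298487 -0.08029545] 204.64193661976617 0.16373679056729598
base L [ 0.41052944 -0.07105427] 197.14994128649937 0.20018171790140943
base R [ 0.43016499 -0.11254824] 210.35490513159584 0.1989141647545738
amberlid [0.53772398 0.0222388 ] 151.86808856302846 0.07267145534817647
ring [0.53638038 0.02249287] 152.18520915666386 0.07397725315840424
```

View pics/crop2.png

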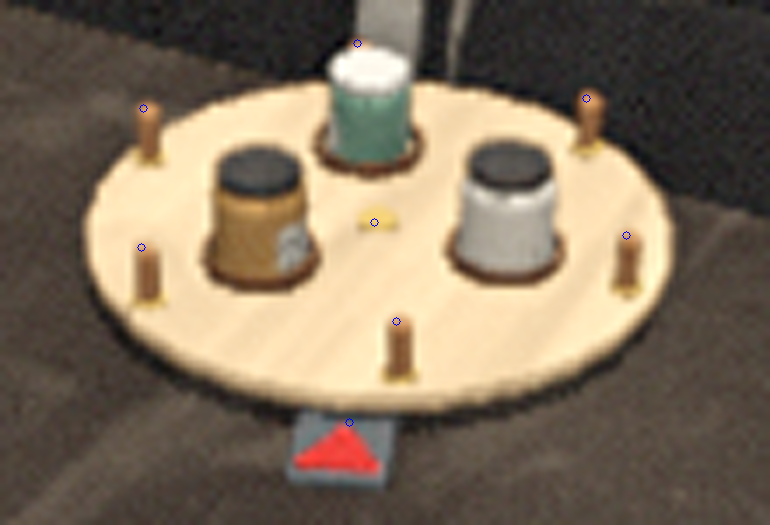

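The projected points agree with the pegs, tip and axis to within 2–4 mm. The axis is at about (0.604,-0.012), the amber jar and its peg at about 153°, and the arrow at about 204.5°. I'll push the 153° peg about +51.5° with shut fingers. First I'll rise clear of the reed vase and shut the gripper.

Emit:
apply_moves:
  commands:
    - [0,0,0,0,0,0.05,0]
    - [0,0,0,0.01,0,0.09,0]
    - [0,0,0,0.06,0,0.1,0]
    - [0,0,0,0.11,0,0.1,0]
    - [0,0,0,0.16,0,0.1,0]

```text
time: 2.25
tool_pos: [0.3172, 0.5276, 0.2802]
ee_rot: [3.139, 0.001, 2.854]
wrist_force: [0.1, 1.4, 0.5]
width: 0.0574
finger_force: 0.0
```

Emit:
apply_moves:
  commands:
    - [0,0,-0.05,0.04,-0.03,0,0]
    - [0,0,-0.1,0.06,-0.07,0,0]
    - [0,0,-0.15,0.08,-0.12,0,0]
    - [0,0,-0.2,0.1,-0.16,0,0]
    - [0,0,-0.23,0.12,-0.2,0,0]

```text
time: 2.75
tool_pos: [0.4364, 0.3252, 0.279]
ee_rot: [3.141, 0.0, 2.621]
wrist_force: [0.9, 0.2, 0.0]
width: 0.0175
finger_force: 0.0
```

Emit:
apply_moves:
  commands:
    - [0,0,0,0.01,-0.048,0,0]
    - [0,0,0,0.02,-0.096,0,0]
    - [0,0,0,0.035,-0.14,-0.01,0]
    - [0,0,0,0.045,-0.18,-0.03,0]
    - [0,0,0,0.052,-0.22,-0.05,0]

```text
time: 3.25
tool_pos: [0.4883, 0.1054, 0.2287]
ee_rot: [3.14, 0.002, 2.622]
wrist_force: [0.2, 0.2, 0.2]
width: 0.0005
finger_force: 0.0
```

Emit:
apply_moves:
  commands:
    - [0,0,0,0.004,-0.023,-0.04,0]
    - [0,0,0,0.004,-0.023,-0.08,0]
    - [0,0,0,0.004,-0.023,-0.11,0]
    - [0,0,0,0.004,-0.023,-0.13,0]
    - [0,0,0,0.004,-0.023,-0.13,0]

```text
time: 3.75
tool_pos: [0.489, 0.0839, 0.0951]
ee_rot: [-3.138, -0.006, 2.622]
wrist_force: [-0.0, -0.4, -0.5]
width: 0.0006
finger_force: 0.0
```

```bash
python3 - <<'E'
from h import *
o=get_obs(); print(o["tool_pos"],o["ee_rot"],o["width"])
a=snapshot("scene")["pixels"][120:240,200:330]; b=snapshot("wrist")["pixels"]
im=np.hstack([cv2.resize(a,(400,369)),cv2.resize(b,(400,300)) if 0 else cv2.resize(b,(400,369))])
cv2.imwrite("pics/a1.png",im[...,::-1])
E
```

```text
[0.48896644 0.08391459 0.09512436] [-3.13760567 -0.00629097  2.62241909] 0.0005923471681806387
```

View pics/a1.png

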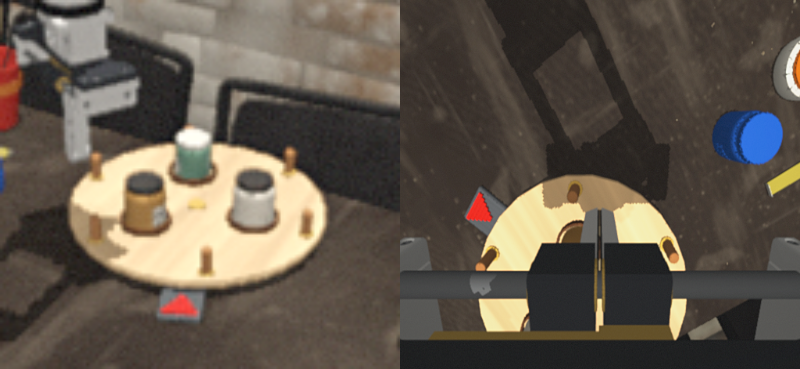

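```bash
python3 - <<'E'
from h import *
o=get_obs(); t=o["tool_pos"]
s=snapshot("scene");w=snapshot("wrist")
u=lambda a:np.array([np.cos(np.radians(a)),np.sin(np.radians(a))]); c=np.array([.604,-.012])
for n,p in(("tcp",t),("pegA",[*(c+.145*u(153)),.06]),("pegB",[*(c+.145*u(93)),.06]),("pegC",[*(c+.145*u(213)),.06]),("amb",[*(c+.076*u(153)),.088])):
    a=proj(s,p);b=proj(w,p); print(n,((a-[200,120])*3.08).round(),(b*[.781,.961]+[400,0]).round())
print(ray(w,(256,192)))
E
```

```text
tcp [ 78. 172.] [599. 205.]
pegA [ 93. 215.] [570. 192.]
pegB [ 93. 153.] [672. 253.]
pegC [204. 247.] [479. 263.]
amb [142. 178.] [572. 270.]
(array([0.43069785, 0.11920166, 0.30610396]), array([ 0.21844933, -0.11882709, -0.96860027]))
```

The measured TCP and pegs match the wrist view: the tip is at (599,205), the target peg at (573,190), and the tip is on the correct side of it. Descend now.

Emit:
apply_moves:
  commands:
    - [0,0,0,0.003,0,-0.02,0]
    - [0,0,0,0.003,0,-0.04,0]
    - [0,0,0,0.003,0,-0.055,0]
    - [0,0,0,0.003,0,-0.055,0]
    - [0,0,0,0.003,0,-0.055,0]

```text
time: 4.45
tool_pos: [0.4957, 0.0844, 0.0453]
ee_rot: [3.14, 0.002, 2.623]
wrist_force: [-0.8, -0.2, 0.6]
width: 0.0006
finger_force: 0.0
```

```bash
python3 - <<'E'
from h import *
o=get_obs(); print(o["tool_pos"],o["ee_rot"],o["wrist_force"])
u=lambda a:np.array([np.cos(np.radians(a)),np.sin(np.radians(a))]); c=np.array([.604,-.012])
d=np.array(o["tool_pos"])[:2]-c; print(np.degrees(np.arctan2(d[1],d[0])),np.hypot(*d))
for a in range(142,202,2): print(a,(c+.148*u(a)-np.array(o["tool_pos"])[:2]).round(3),round(np.radians(a-142),2))
E
```

```text
[0.495696   0.08440859 0.04531546] [3.14025157e+00 1.91531479e-03 2.62301903e+00] [-0.78166593 -0.16301847  0.56641351]
138.3255958296569 0.14499783103645913
142 [-0.008 -0.005] 0.0
144 [-0.011 -0.009] 0.03
146 [-0.014 -0.014] 0.07
148 [-0.017 -0.018] 0.1
150 [-0.02  -0.022] 0.14
152 [-0.022 -0.027] 0.17
154 [-0.025 -0.032] 0.21
156 [-0.027 -0.036] 0.24
158 [-0.029 -0.041] 0.28
160 [-0.031 -0.046] 0.31
162 [-0.032 -0.051] 0.35
164 [-0.034 -0.056] 0.38
166 [-0.035 -0.061] 0.42
168 [-0.036 -0.066] 0.45
170 [-0.037 -0.071] 0.49
172 [-0.038 -0.076] 0.52
174 [-0.039 -0.081] 0.56
176 [-0.039 -0.086] 0.59
178 [-0.04  -0.091] 0.63
180 [-0.04  -0.096] 0.66
182 [-0.04  -0.102] 0.7
184 [-0.039 -0.107] 0.73
186 [-0.039 -0.112] 0.77
188 [-0.038 -0.117] 0.8
190 [-0.037 -0.122] 0.84
192 [-0.036 -0.127] 0.87
194 [-0.035 -0.132] 0.91
196 [-0.034 -0.137] 0.94
198 [-0.032 -0.142] 0.98
200 [-0.031 -0.147] 1.01
```

Emit:
apply_moves:
  commands:
    - [0,0,0.0,-0.008,-0.005,0,0]
    - [0,0,0.07,-0.014,-0.014,0,0]
    - [0,0,0.14,-0.02,-0.022,0,0]
    - [0,0,0.21,-0.025,-0.032,0,0]
    - [0,0,0.28,-0.029,-0.041,0,0]

```text
time: 4.95
tool_pos: [0.4659, 0.0426, 0.0454]
ee_rot: [3.141, 0.003, 2.906]
wrist_force: [-0.1, -0.6, -0.0]
width: 0.0007
finger_force: 0.0
```

Emit:
apply_moves:
  commands:
    - [0,0,0.07,-0.003,-0.01,0,0]
    - [0,0,0.14,-0.006,-0.02,0,0]
    - [0,0,0.21,-0.008,-0.03,0,0]
    - [0,0,0.28,-0.01,-0.04,0,0]
    - [0,0,0.35,-0.011,-0.05,0,0]

```text
time: 5.45
tool_pos: [0.455, -0.0075, 0.0454]
ee_rot: [-3.141, 0.003, -3.028]
wrist_force: [-0.0, 0.1, -0.9]
width: 0.0003
finger_force: 0.0
```

```bash
cat > m.py <<'E'
from h import *
o=get_obs(); print(o["tool_pos"],o["wrist_force"])
c=np.array([.604,-.012]); d=np.array(o["tool_pos"])[:2]-c; print("finger",np.degrees(np.arctan2(d[1],d[0]))%360,np.hypot(*d))
s=snapshot("top"); w=snapshot("scene")
for k,cam in((s,"top"),(w,"scene")):
    for r in place_of(cam,"jar_amber"):
        d=atz(k,r["pixel"],.026)-c; print(cam,r["score"],np.degrees(np.arctan2(d[1],d[0]))%360,np.hypot(*d))
a=cv2.resize(s["pixels"][100:220,200:320],(400,400),interpolation=2);b=cv2.resize(w["pixels"][135:235,205:305],(400,400),interpolation=2)
import sys;cv2.imwrite(f"pics/{sys.argv[1]}.png",np.hstack([a,b])[...,::-1])
E
python3 m.py b1
```

```text
[ 0.45498089 -0.00749193  0.04539594] [-0.01787756  0.06925974 -0.87809321]
finger 178.26723838758807 0.14908728359083967
top 0.87 104.2642217684939 0.29243198478832955
top 0.57 124.21676678559437 0.43939667141566396
scene 0.73 128.8784571228762 0.434049904499965
scene 0.68 157.76220869920076 0.07861543332798016
scene 0.63 113.28443309751405 0.2758577392705142
```

View pics/b1.png

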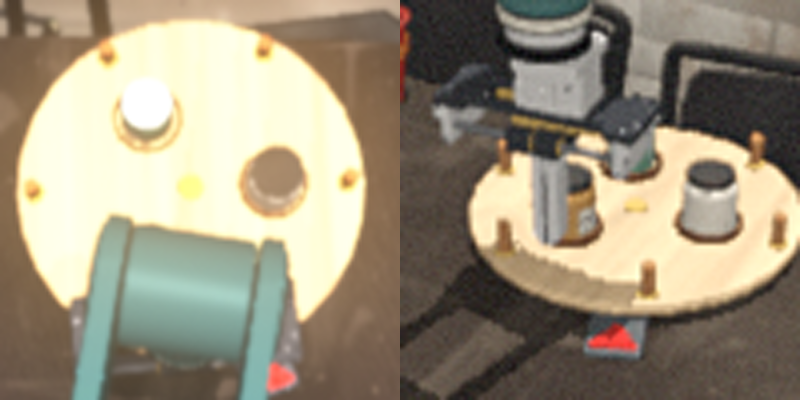

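The disc hasn't turned. The target peg is still at scene crop (505,235), to the left of the finger at (545,240), so the finger passed it without pushing. I'll check the real tip height and position from the images.

```bash
python3 - <<'E'
from h import *
o=get_obs(); t=np.array(o["tool_pos"]); print(o["joint_positions"])
s=snapshot("scene"); w=snapshot("wrist")
for dz in(-.02,0,.02,.04): print(dz,(proj(s,t+[0,0,dz])-[205,135])*4+[400,0],proj(w,t+[0,0,dz]))
c=np.array([.604,-.012]);u=lambda a:np.array([np.cos(np.radians(a)),np.sin(np.radians(a))])
for z in(.026,.06): print(proj(w,[*(c+.145*u(153)),z]),(proj(s,[*(c+.145*u(153)),z])-[205,135])*4+[400,0])
a=cv2.resize(s["pixels"][150:220,220:290],(400,400),interpolation=2)
b=cv2.resize(w["pixels"],(534,400))
cv2.imwrite("pics/c1.png",np.hstack([b,a[:,:260]])[...,::-1])
E
```

```text
[-1.40068266e-01 -5.93919336e-02  1.78929533e+00  4.16134830e-04
  1.40978624e+00 -1.82002827e+00]
-0.02 [546.60423636 280.98222011] [256.02080386 207.18565738]
0 [546.21023404 262.39266348] [256.10426946 214.72734907]
0.02 [545.80907354 243.46537483] [256.20409239 223.74703873]
0.04 [545.40055802 224.19106598] [256.32560351 234.72640577]
[321.09377797 235.60690934] [501.5316157  249.88180962]
[331.49590169 253.40304244] [500.20560492 218.59563625]
```

View pics/c1.png

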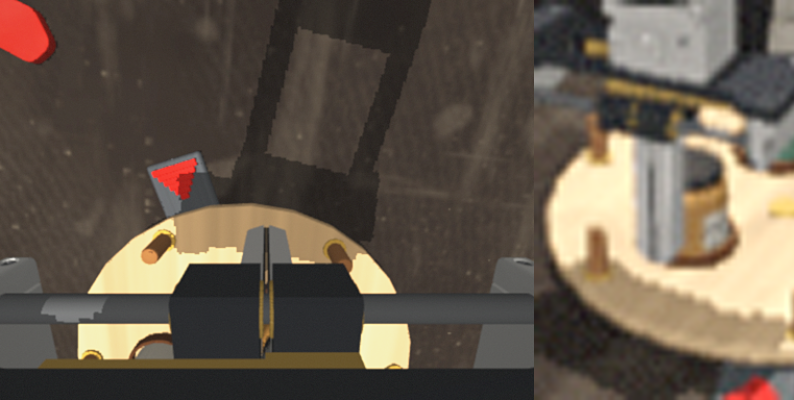

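The images put the real fingertips about 19 mm above the reported TCP (seen at row 245, predicted 262), so they went over the 60 mm peg. I'll go back at a higher level and repeat 20 mm lower, watching the force.

Emit:
apply_moves:
  commands:
    - [0,0,0,0,0,0.03,0]
    - [0,0,-0.14,0.0,0.03,0.03,0]
    - [0,0,-0.28,0.01,0.06,0.03,0]
    - [0,0,-0.42,0.025,0.08,0.03,0]
    - [0,0,-0.55,0.041,0.092,0.03,0]

```text
time: 6.25
tool_pos: [0.4959, 0.0874, 0.0741]
ee_rot: [3.141, 0.0, 2.699]
wrist_force: [0.1, 0.0, 0.0]
width: 0.0002
finger_force: 0.0
```

Emit:
apply_moves:
  commands:
    - [0,0,-0.07,0,0,0,0]
    - [0,0,-0.07,0,0,-0.02,0]
    - [0,0,-0.07,0,0,-0.035,0]
    - [0,0,-0.07,0,0,-0.045,0]
    - [0,0,-0.07,0,0,-0.05,0]

```text
time: 6.75
tool_pos: [0.4949, 0.0855, 0.0227]
ee_rot: [-3.141, -0.002, 2.633]
wrist_force: [-0.8, -0.3, -0.0]
width: 0.0006
finger_force: 0.0
```

```bash
python3 - <<'E'
from h import *
o=get_obs(); t=np.array(o["tool_pos"]); print(t,o["ee_rot"],o["wrist_force"])
s=snapshot("scene"); print((proj(s,t)-[215,150])*10,(proj(s,t+[0,0,.02])-[215,150])*10)
cv2.imwrite("pics/d1.png",cv2.resize(s["pixels"][150:205,215:275],(600,550),interpolation=2)[...,::-1])
E
```

```text
[0.49491061 0.08552403 0.02269916] [-3.14073000e+00 -1.57567200e-03  2.63297865e+00] [-0.8047596  -0.32183457 -0.02884395]
[112.85315221 432.18986492] [110.60976832 387.14078625]
```

View pics/d1.png

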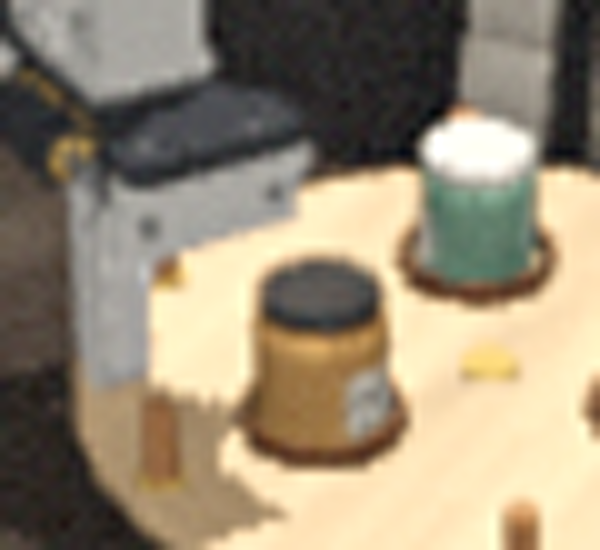

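The tip is at (110,388), about z 0.043, next to the peg (top at (160,395)) and well clear of the amber jar. Repeat the arc push.

Emit:
apply_moves:
  commands:
    - [0,0,0.0,-0.007,-0.006,0,0]
    - [0,0,0.05,-0.013,-0.015,0,0]
    - [0,0,0.12,-0.019,-0.023,0,0]
    - [0,0,0.19,-0.024,-0.033,0,0]
    - [0,0,0.26,-0.028,-0.042,0,0]

```text
time: 7.3
tool_pos: [0.468, 0.0428, 0.0251]
ee_rot: [3.14, 0.002, 2.896]
wrist_force: [-0.4, 1.6, 0.5]
width: 0.0003
finger_force: 0.4
```

Emit:
apply_moves:
  commands:
    - [0,0,0.07,-0.003,-0.01,0,0]
    - [0,0,0.14,-0.006,-0.02,0,0]
    - [0,0,0.21,-0.008,-0.03,0,0]
    - [0,0,0.28,-0.01,-0.04,0,0]
    - [0,0,0.35,-0.011,-0.05,0,0]

```text
time: 7.8
tool_pos: [0.4572, -0.0072, 0.0252]
ee_rot: [3.142, 0.003, -3.038]
wrist_force: [-0.1, 2.1, 0.2]
width: 0.0006
finger_force: 0.5
```

```bash
python3 m.py b2
```

```text
[ 0.45720533 -0.00721372  0.02520116] [-0.07731728  2.11593025  0.19126206]
finger 178.13251803098248 0.1468726754114313
top 0.64 105.6746819176342 0.2940503889828514
top 0.6 123.65786231802377 0.4427061815312172
scene 0.7 113.11975793129525 0.26361005744723187
scene 0.52 130.23828336536516 0.4363747391739329
scene 0.51 189.67825478261238 0.0887658339969447
```

View pics/b2.png

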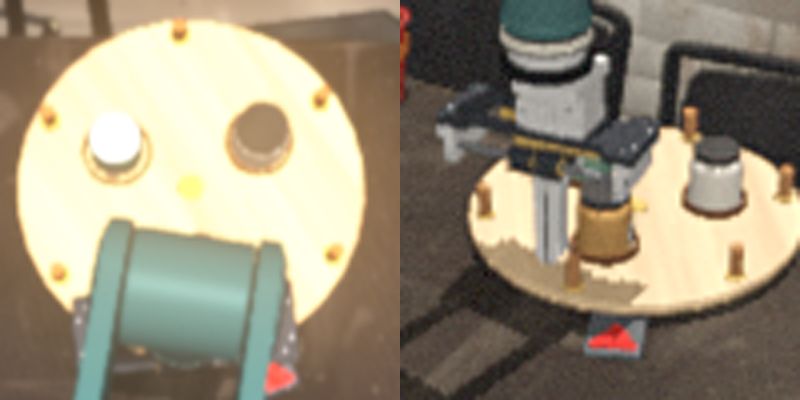

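The disc is turning: the amber jar is now at scene (605,225) with its peg at (573,268). Fit the current angle from the visible pegs.

```bash
python3 - <<'E'
from h import *
from scipy.optimize import least_squares
s=snapshot("top"); u=lambda a:np.array([np.cos(a),np.sin(a)])
P=[atz(s,np.array(p)/3.333+[200,100]-.4,.058) for p in[(334,255),(321,100),(179,31),(48,117),(58,272)]]
c=np.array([.602,-.012])
print([ (np.degrees(np.arctan2(*(p-c)[::-1]))%60).round(1) for p in P])
f=least_squares(lambda v:np.concatenate([v[:2]+.143*u(v[2]+(k+1)*np.pi/3)-P[k] for k in range(5)]),[.602,-.012,3.2]);print(f.x,np.degrees(f.x[2]),f.fun.round(4))
E
```

```text
[np.float64(4.1), np.float64(4.3), np.float64(5.3), np.float64(5.4), np.float64(4.8)]
[ 0.60098257 -0.01126407  3.22360548] 184.6989888146232 [ 0.0006  0.0004  0.0005  0.0002 -0.0008 -0.0006  0.0004 -0.0004 -0.0006
  0.0004]
```

Emit:
apply_moves:
  commands:
    - [0,0,0.07,0,-0.01,0,0]
    - [0,0,0.14,0.001,-0.02,0,0]
    - [0,0,0.21,0.002,-0.03,0,0]
    - [0,0,0.27,0.004,-0.038,0,0]
    - [0,0,0.3,0.005,-0.043,0,0]

```text
time: 8.55
tool_pos: [0.4618, -0.0496, 0.024]
ee_rot: [3.141, 0.0, -2.739]
wrist_force: [-1.3, 2.6, -0.2]
width: 0.0005
finger_force: 0.6
```

Emit:
apply_moves:
  commands:
    - [0,0,0.02,0.001,-0.003,0,0]
    - [0,0,0.04,0.0015,-0.006,0,0]
    - [0,0,0.04,0.0015,-0.006,0,0]
    - [0,0,0.04,0.0015,-0.006,0,0]
    - [0,0,0.04,0.0015,-0.006,0,0]

```text
time: 9.05
tool_pos: [0.4631, -0.0556, 0.0237]
ee_rot: [3.142, -0.0, -2.7]
wrist_force: [-0.7, 0.4, -0.2]
width: 0.0007
finger_force: 0.0
```

Emit:
apply_moves:
  commands:
    - [0,0,0,-0.002,0.006,0,0]
    - [0,0,0,-0.005,0.015,0,0]
    - [0,0,0,-0.005,0.015,0.03,0]
    - [0,0,0,-0.005,0.015,0.08,0]
    - [0,0,0,-0.005,0.015,0.12,0]

```text
time: 9.55
tool_pos: [0.4578, -0.0398, 0.1456]
ee_rot: [3.142, 0.0, -2.7]
wrist_force: [0.2, -0.5, -0.3]
width: 0.0005
finger_force: 0.0
```

Emit:
apply_moves:
  commands:
    - [0,0,0,-0.03,0.03,0.02,0]
    - [0,0,0,-0.06,0.06,0.04,0]
    - [0,0,0,-0.1,0.09,0.05,0]
    - [0,0,0,-0.13,0.12,0.05,0]
    - [0,0,0,-0.15,0.15,0.05,0]

```text
time: 10.05
tool_pos: [0.3062, 0.1105, 0.1946]
ee_rot: [-3.141, 0.003, -2.701]
wrist_force: [0.5, 0.6, -0.2]
width: 0.0005
finger_force: 0.0
```

```bash
python3 m.py b3
```

```text
[0.30622152 0.11052231 0.19459126] [ 0.54332767  0.59475541 -0.15764292]
finger 157.63506039886727 0.32199959422907043
top 0.82 105.03998100290896 0.2842786278735924
top 0.72 207.69036329082425 0.06719440249184565
top 0.72 123.61795479344521 0.45359104497184577
scene 0.83 206.25960178645389 0.08783284433328083
scene 0.77 111.66584843077034 0.2748305423811699
scene 0.74 128.0822370537959 0.4436781620963653
```

View pics/b3.png

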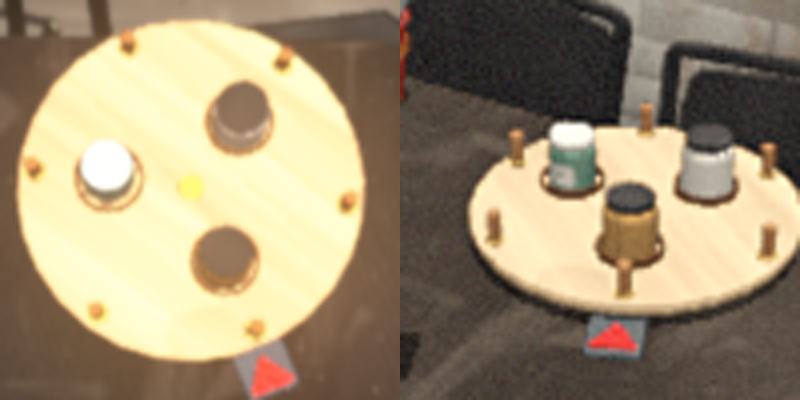

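```bash
python3 - <<'E'
from h import *
from scipy.optimize import least_squares
s=snapshot("top"); u=lambda a:np.array([np.cos(a),np.sin(a)])
F=lambda p:np.array(p)/3.333+[200,100]-.4
P=[atz(s,F(p),.058) for p in[(256,328),(348,202),(285,60),(127,43),(33,168),(97,312)]]
f=least_squares(lambda v:np.concatenate([v[:2]+.143*u(v[2]+k*np.pi/3)-P[k] for k in range(6)]),[.602,-.012,3.5]);c=f.x[:2];print(c,np.degrees(f.x[2]),f.fun.round(4))
for n,p,z in(("tip",(265,356),.0115),("bL",(256,399),.0115),("bR",(296,380),.0115),("ring",(225,260),.036),("lid",(224,251),.088)):
    d=atz(s,F(p),z)-c; print(n,np.degrees(np.arctan2(d[1],d[0]))%360,np.hypot(*d))
E
```

```text
[ 0.60173198 -0.01194501] 204.6705873737988 [-0.0006 -0.0002  0.0006 -0.0007 -0.0004  0.0014 -0.0005 -0.0006  0.0006
 -0.0003  0.0004  0.0004]
tip 205.1795833822162 0.1659576984370019
bL 198.24068506612977 0.19998402590297687
bR 210.01313694483744 0.19858935354796975
ring 206.16907759827927 0.07244214121995235
lid 204.1419769376134 0.07150202166690378
```

The disc's pegs sit at 204.7° and the arrow at about 204.6°, well within the 10° tolerance. The jars stand upright in their rings and the arm is clear, so I'll hand in.

```bash
python3 -c "
from bench import *
print(close_job())"
```

```text
the job is handed in; nothing more can be done
None
```

The amber jar stands at the red arrow, within about 1–2° by my measurement, with the carousel at rest and the arm clear; the job is handed in (no verdict was returned), after a first push that passed over the peg and had to be repeated 20 mm lower.

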